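Height-check two mallet heads under the bridge bar

TASK

Check both loose mallet-head blanks in the height gate before they go to the drum sander: lay each one lengthwise in the lane, flat on its floor on the side of the steel bridge bar where the blanks wait, and push it gently along towards the bar. The blank that clears must slide right through under the bar and be left lying in the lane wholly past it; the one that is too thick will catch, so press it only lightly against the bar to be sure, never force it, and then take it back out and put it in the plywood tray. Never carry a blank over or round the bar, and leave the other things on the bench alone.

Things in the scene. Friction and masses are not known exactly. Their poses are not given: they have to be found in the camera images.
- gate: Fixed height gate: flat dark ply board 360 x 136 x 18 mm on the bench. Origin: underside, below the middle of the bar. x runs along the lane the way blanks are pushed: board from x = -170 (where they are laid in) to +190 mm (out), bar at x = 0; z up. Two pine strips (14 mm wide, 12 mm high, full length) leave a lane 52 mm wide centred on y = 0; lane floor 18 mm above the bench.
- bar: Fixed steel bridge bar across the lane, 20 mm wide along it, 130 mm long, 12 mm thick; axes as the gate's. Origin: centre of its underside, 40 mm above the lane floor (58 mm above the bench). Bolt heads at its ends reach 78 mm above the bench. It rests on two steel blocks 24 x 22 x 40 mm outside the strips, centred 53 mm either side of the lane's middle.
- blank_1: One of two loose beech mallet-head blanks that look alike: 130 mm long (its x), 46 mm wide (y), about 40 mm thick (z), 0.12 to 0.21 kg, a 34 x 20 mm handle mortise through the middle. Origin: centre of its underside. One blank is 38 mm thick and clears the bar by 2 mm, the other is 42.5 mm and catches; the poses do not tell which.
- blank_2: The other mallet-head blank, described like blank_1.
- tray: Fixed open plywood tray on the bench, 200 mm (its x) x 120 mm (y) x 45 mm high outside, walls and floor 8 mm thick. Origin: centre of its underside.
- mallet: A finished mallet lying on the bench, to be left alone: head 130 x 46 x 40 mm, handle towards its +y, 260 mm long in all. Origin on the bench under the end of the mallet at the head.
- sanding_block: A loose cork sanding block 110 x 60 x 32 mm, to be left alone. Origin at the centre of its underside.
- hoop: A loose wooden hoop, 170 mm across and 22 mm high, to be left alone. Origin at the centre of its underside.
- disc: A loose wooden disc, 90 mm across and 18 mm high, to be left alone. Origin at the centre of its underside.
- varnish_can: A can 100 mm across and 120 mm high, to be left alone. Origin at the centre of its underside.
- wax_tin: A small tin 70 mm across and 65 mm high, to be left alone. Origin at the centre of its underside.
- screwdriver: A loose screwdriver, to be left alone.
Mind the look-alikes: they are no part of the job. Leave any black or yellow look-alike of the blank_2 alone.

How it is judged:
By the outcome, as a careful person would: the job done as asked, in the order asked, and still so for the second after the job is handed in, with the robot touching nothing.
It also fails if it takes over 72 s, if anything falls off the work surface, if the arm or the gripper's body presses on something with over 40 N, if the wrist force passes 120 N, or if a joint passes its speed limit or range.

ROBOT

A 7-joint arm with a two-finger parallel gripper is mounted at the origin on the work surface. World frame = base frame: x ahead of the robot, y to its left, z up, the work surface at z = 0. Lengths are in m, angles in rad, forces in N, time in s.
With the tool pointing down it reaches from about 0.425 to 0.925 m from the base axis. Payload 6.8 kg.
Tool frame: the origin (TCP) lies at the very end of the fingers, on their centre line; the grasp point (between the pads) lies 19 mm behind it (bot.grasp_offset is the distance from the TCP to the grasp point, in m); z points along the fingers, y is the direction in which the jaws open and shut (so a half turn about z gives the same grasp; the last joint's range is limited). The gripper opens to 85 mm and grips with 20 to 120 N. Pads are 22 mm wide; open, the fingers measure 114 mm over their backs; the gripper's body (76 mm by 85 mm) begins 54 mm behind the grasp point. The pads swing forward as they close: fully open they stand 13 mm farther back than shut.
Start: joints at [-1.24, 0.477, 0.022, 1.555, -0.011, 1.109, -0.083], TCP at [0.287, 0.611, 0.231] pointing down, gripper open.
Joint ranges: [-2.96, 2.96], [-0.34, 2.1], [-1.41, 1.46], [0.24, 2.44], [-1.37, 4.51], [0.17, 1.92], [-2.96, 2.96]. Speed limits (rad/s): [2.39, 2.39, 3.14, 3.14, 3.14, 3.14, 3.14].

INTERFACE

Orientations are given as a unit quaternion [w, x, y, z].
In Python, from station import monitor, cams, bot, finder gives the robot as it stands.
- The arm moves only by the tool jog_arm, never from a script. Its argument "plan" is a list of rows, each an object of numbers: "x", "y", "z": the shift along the tool's x, y, z as a fraction of full scale; "wx", "wy", "wz": the turn, a rotation vector about the tool's x, y, z as a fraction of full scale. A call has 1 to 12 rows; each row is the pose to reach, as a shift and turn from the pose measured when the call began, along the tool's axes at that moment, turning the shorter way round; what a row does not reach only later rows make up. Full scale, the value 1, is 20 cm for a shift and 180 degrees for a turn. A row lasts 1/12 s, in which the tool goes at most 41.7 mm and 7.16 degrees, less where a joint would pass 70% of its speed; a pose out of reach is approached as far as the arm can. A call with a number of a shift or a turn outside -1 to 1 is refused whole. A call with a gripper value outside its range is refused whole. "hand" is the opening, from -1 (shut) to 1 (fully open), set as the call begins (left out, the last holds). The fingers move at their own pace and stop on an object; "grip_force" is the grip in N (left out, the last holds). Time passes only in rows, so rows that repeat a pose let the fingers close. It gives the time, the measured TCP pose, the force and the opening at its end, in the units of the state.
- monitor.get_obs(): the state, without advancing time (a new reading comes with each control period).
- cams.read_camera(name): name is "scene" or "top"; returns the picture (400x640x3 uint8, red, green, blue); there is no depth.
- cams.get_calibration(name): a dict with "fx", "fy", "cx", "cy" (pixels), "extrinsics" (4x4, takes a point from world to camera coordinates). Camera axes: x right, y down, z forward; pixel columns grow to the right and rows downward; lengths in m; the calibration is good to about 2 mm. A picture is of the moment at which its call begins. get_calibration takes no time and is no camera call.
- bot.hand_in(): hands the job in, once; it reports no verdict.
Trained networks look in the newest picture that a camera, given by its name, has taken for a name from the list of things; names that differ only in an ending like _2 or _b are one class to them, and where a whole thing is asked for, a point or a joint stands for the part that bears it (a point fixed in the world has none). Each returns a list of dicts, best first, with "confidence" (0 to 1); they miss things now and then, are a little off and sometimes report something else, mostly with a low value. They report only what shows in the picture. A call takes as long as a camera call. They do not tell look-alikes from the thing itself.
- finder.find_in(camera, target): "bbox" ([left, top, width, height] in pixels, round what is visible of it).
- finder.place_of(camera, target): "location" ([column, row] in pixels: a listed point, or the origin of a listed thing).
The state is a dict: "t": time; "q": joint angles; "joint_vel": joint speeds; "joint_torque": joint torques, N m; "eef_pos": TCP position; "tool_rot": TCP orientation; "contact_force": force on the tool from outside, world axes, zero at the start; "torque": the same for the moment, N m; "gripper_width": opening from 0.0 (shut) to 1.0 (fully open).
Only numpy, scipy, OpenCV 4.12 (cv2) and the standard library are available. Lean on these libraries where they do the work, as an engineer would, in place of code of your own. Each camera call takes 0.05 s, during which the arm holds its last target. There are 200 camera calls.

## Working session

There is one attempt and no reset: what is moved stays moved. The work goes in short steps, Python scripts to look and compute and a tool call to move; the robot and the scene stay as the last step left them, time stands still between calls to the robot, and variables do not carry over. Pictures are saved under pics/ and viewed, about 8 in all and at most 12, crops included, and the job is handed in when it is done.

Besides the shell and the picture viewer there is one more tool, called by a JSON object that holds its "api" and its "payload". jog_arm: Moves the arm, as the interface text tells. Shift numbers are shares of 20 cm and turn numbers shares of 180 degrees, none past 1 either way. Its arguments: {"type":"object","properties":{"plan":{"type":"array","items":{"type":"object","properties":{"x":{"type":"number","minimum":-1,"maximum":1},"y":{"type":"number","minimum":-1,"maximum":1},"z":{"type":"number","minimum":-1,"maximum":1},"wx":{"type":"number","minimum":-1,"maximum":1},"wy":{"type":"number","minimum":-1,"maximum":1},"wz":{"type":"number","minimum":-1,"maximum":1}}}},"hand":{"type":"number"},"grip_force":{"type":"number"}},"required":["plan"]}

```bash
mkdir -p pics
python3 - <<'E'
from station import monitor,cams,bot,finder
import cv2,numpy as np
for c in("top","scene"):
    im=cams.read_camera(c);cv2.imwrite(f"pics/{c}0.png",im[:,:,::-1])
    k=cams.get_calibration(c);print(c,{a:(np.round(v,4).tolist()) for a,v in k.items()})
    for n in("gate","bar","blank_1","tray"):
        print(n,[(np.round(d["location"],1).tolist(),round(d["confidence"],2)) for d in finder.place_of(c,n)][:5])
o=monitor.get_obs();print({k:np.round(v,3).tolist() for k,v in o.items()})
E
```

```text
top {'fx': 515.5848, 'fy': 515.5848, 'cx': 309.6973, 'cy': 196.9628, 'extrinsics': [[-0.0093, -0.9999, -0.0111, -0.0623], [-0.9973, 0.0101, -0.0728, 0.5293], [0.0729, 0.0104, -0.9973, 1.7265], [0.0, 0.0, 0.0, 1.0]]}
gate [([246.6, 207.3], 0.92)]
bar [([246.7, 211.7], 0.73)]
blank_1 [([400.5, 210.4], 0.9), ([462.2, 213.0], 0.87), ([423.3, 253.4], 0.7), ([401.1, 177.7], 0.64), ([246.7, 210.0], 0.3)]
tray [([335.9, 194.3], 0.84)]
scene {'fx': 457.0285, 'fy': 457.0285, 'cx': 317.156, 'cy': 192.8318, 'extrinsics': [[-0.0604, 0.9982, 0.0, 0.092], [0.6617, 0.0401, -0.7487, -0.2869], [-0.7474, -0.0452, -0.6629, 1.7836], [0.0, 0.0, 0.0, 1.0]]}
gate [([383.9, 207.0], 0.75)]
bar [([388.2, 194.4], 0.81)]
blank_1 [([208.1, 171.3], 0.93), ([158.7, 189.5], 0.84), ([217.9, 196.8], 0.82), ([210.8, 221.5], 0.8)]
tray [([285.7, 212.0], 0.75)]
{'t': 0.5, 'q': [-1.24, 0.477, 0.022, 1.555, -0.012, 1.109, -0.083], 'joint_vel': [0.002, 0.0, -0.002, -0.0, -0.0, -0.002, 0.002], 'joint_torque': [-0.001, -59.58, 1.604, -28.129, 0.012, 0.003, -0.0], 'eef_pos': [0.287, 0.611, 0.231], 'tool_rot': [-0.0, 0.218, 0.976, -0.0], 'contact_force': [-0.295, -0.418, -0.355], 'torque': [-0.021, -0.068, -0.012], 'gripper_width': 1.002}
```

View pics/top0.png

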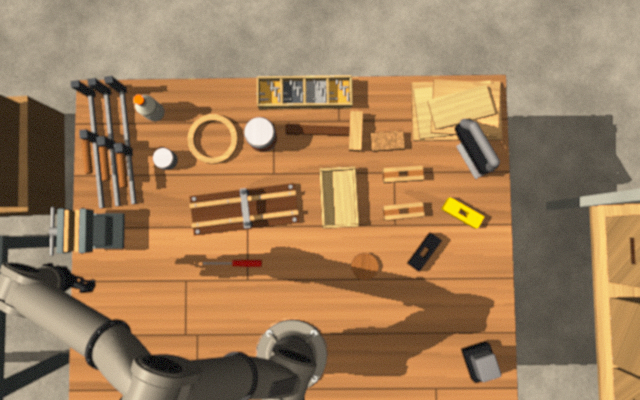

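View pics/scene0.png

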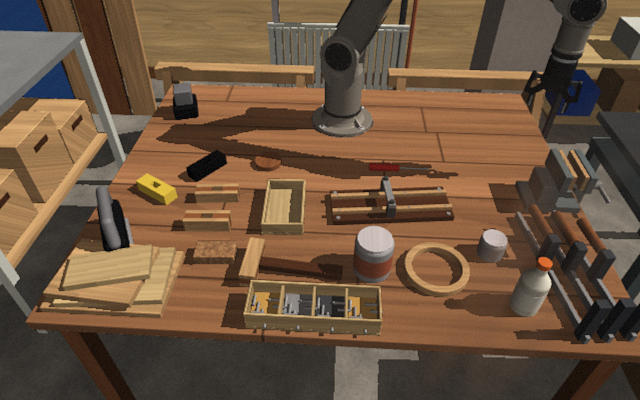

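Top view: the two beech blanks are at about (405,174) and (404,211), lying flat with the mortise up and their length along world y. The gate is at (246,208), slightly yawed, and the tray at (339,197). The black and yellow look-alikes are at (425,252) and (465,212).

```bash
cat > h.py <<'E'
from station import monitor,cams,bot,finder
import cv2,numpy as np
from scipy.spatial.transform import Rotation as Ro
def proj(c,P):
    k=cams.get_calibration(c);E=np.array(k["extrinsics"]);p=np.atleast_2d(P)@E[:3,:3].T+E[:3,3]
    return np.c_[k["fx"]*p[:,0]/p[:,2]+k["cx"],k["fy"]*p[:,1]/p[:,2]+k["cy"]]
def back(c,uv,z):
    k=cams.get_calibration(c);E=np.array(k["extrinsics"]);R=E[:3,:3];o=-R.T@E[:3,3]
    uv=np.atleast_2d(uv);d=np.c_[(uv[:,0]-k["cx"])/k["fx"],(uv[:,1]-k["cy"])/k["fy"],np.ones(len(uv))]@R
    return o+d*((z-o[2])/d[:,2])[:,None]
def obs():
    o=monitor.get_obs();w,x,y,z=o["tool_rot"];return o,Ro.from_quat([x,y,z,w])
def go(P,yaw=None):
    """shift/turn numbers to TCP P, pointing down, tool y axis at angle yaw (deg, mod 180)"""
    o,R=obs();s=R.as_matrix().T@(np.array(P)-o["eef_pos"])/.2;out=dict(zip("xyz",np.round(s,4).tolist()))
    if yaw is not None:
        best=None
        for a in (yaw,yaw+180):
            a=np.radians(a);yv=np.array([np.cos(a),np.sin(a),0]);zv=np.array([0,0,-1.]);T=np.c_[np.cross(yv,zv),yv,zv]
            r=(R.inv()*Ro.from_matrix(T)).as_rotvec()/np.pi
            if best is None or abs(r[2])<abs(best[2]):best=r
        out.update(zip(("wx","wy","wz"),np.round(best,4).tolist()))
    print("t",round(o["t"],2),"at",np.round(o["eef_pos"],4),"shift",np.round(np.linalg.norm(s)*200),"mm",out)
E
python3 - <<'E'
from h import *
t=cv2.imread("pics/top0.png");s=cv2.imread("pics/scene0.png")
a=cv2.resize(t[160:240,180:440],None,fx=3,fy=3,interpolation=cv2.INTER_CUBIC)
b=cv2.resize(s[170:240,190:460],(780,202),interpolation=cv2.INTER_CUBIC)
cv2.imwrite("pics/crop0.png",np.vstack([a,b]))
for n,(x0,y0,x1,y1) in dict(b1=(378,160,432,186),b2=(378,196,432,226)).items():
    c=t[y0:y1,x0:x1].astype(int);print(n)
    g=(c[:,:,1]);print("\n".join(" ".join("%3d"%v for v in r) for r in g[::3,::3]))
E
```

```text
b1
139 141 143 136 143 139 138 137 141 140 137 143 141 141 146 142 143 143
131 135 142 138 137 135 138 135 138 132 135 136 139 139 138 138 140 147
133 133 134 131 136 140 145 146 149 153 163 169 170 172 182 140 125 122
134 132 188 204 199 191 187 182 182 182 181 181 178 172 169 102  67  75
105 108 148 151 139 136 126  84  66  60 101 121 121 121 123  85  54  55
132 132 106 118 124 124 124  90  85  92 115 138 145 146 157 127  68  73
143 135 145 185 191 196 186 183 184 188 188 186 186 184 187 147  76  70
147 139 145 158 156 154 132 119 113 106 124 119 116 117 115 130 140 138
145 149 140 141 143 120 146 145 150 149 150 149 145 143 148 145 143 149
b2
142 145 141 141 145 120 133 142 137 141 136 133 129 125 121 122 125 125
142 135 138 139 144 118 131 136 140 142 139 135 136 132 123 121 121 126
142 141 136 139 139 120 128 137 138 145 142 147 150 162 167 116  99  95
138 136 153 161 173 174 180 188 180 187 186 191 190 187 185 118  62  65
134 131 182 195 197 178 178 149 127 112 111 127 123 116 115  95  67  70
134 134 115 125 119 114 118  89  71  72  89 119 121 125 134 117  69  68
128 128 102 127 132 142 149 153 156 160 170 189 191 189 192 169  69  62
136 133 147 204 206 198 196 182 165 155 149 142 133 123 119 125 117 122
127 120 118 128 122 104 112 116 119 128 130 126 129 132 128 129 129 131
126 122 121 125 126 118 114 121 124 124 118 122 121 125 124 123 128 126
```

View pics/crop0.png

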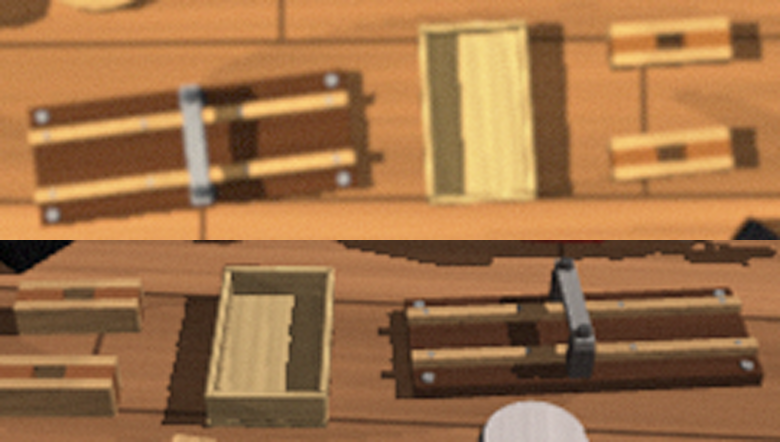

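The crop shows the gate board corners clearly. The long (out) end is to the left (+y), and the blanks lie on the -y side. Next I fit poses from the corner pixels.

```bash
cat > fit.py <<'E'
from h import *
from scipy.optimize import least_squares
T=lambda L:np.array(L,float)/3+[180,160]
S=lambda L:(np.array(L,float)-[0,240])/2.889+[190,170]
def fit(sets,x0):
    def w(p,M):
        M=np.array(M,float)/1e3;c,s=np.cos(p[2]),np.sin(p[2])
        return np.c_[p[0]+c*M[:,0]-s*M[:,1],p[1]+s*M[:,0]+c*M[:,1],M[:,2]]
    f=lambda p:np.concatenate([(proj(c,w(p,M))-uv).ravel() for c,M,uv in sets])
    r=least_squares(f,x0,loss="soft_l1");return r.x,f(r.x)
# gate: x along lane = +y world; gate +y = world -x
brd=[[190,-68,18],[190,68,18],[-170,68,18],[-170,-68,18]]
# top picture: up=+x world = gate -y
st=[[190,-33,30],[-170,-33,30],[190,33,30],[-170,33,30]]
gt=[("top",brd,T([[28,110],[42,224],[372,185],[358,72]])),
    ("top",st,T([[29,137],[349,99],[36.5,195],[354,157.5]]))]
# scene: near = +x world = gate -y ; right=+y
sc=[("scene",[[190,68,18],[190,-68,18],[-170,-68,18],[-170,68,18]],S([[734,288],[762,381],[411,392],[404,300]])),
    ("scene",[[190,33,30],[-170,33,30],[190,-33,30],[-170,-33,30]],S([[741,304],[408,314],[753,347],[413,357]]))]
for n,s in(("gate top",gt),("gate scene",sc),("both",gt+sc)):
    p,r=fit(s,[.55,.1,1.6]);print(n,np.round(p[:2],4),np.degrees(p[2]).round(2),np.abs(r).max().round(2),r.std().round(2))
G=[[65,-23,40],[65,23,40],[-65,23,40],[-65,-23,40]]
for n,c in(("b1",[[610,22],[612,68],[731,59],[729,17]]),("b2",[[610,140],[614,181],[733,168],[729,125]])):
    p,r=fit([("top",G,T(c))],[.55,-.4,1.6]);print(n,np.round(p[:2],4),np.degrees(p[2]).round(2),r.round(1))
# tray rim outer, x axis along world x (200 long)
p,r=fit([("top",[[100,60,45],[100,-60,45],[-100,-60,45],[-100,60,45]],T([[418,27],[527,22],[538,198],[428,203]]))],[.55,-.2,0]);print("tray",np.round(p[:2],4),np.degrees(p[2]).round(2),r.round(1))
p=None
E
python3 fit.py
```

```text
gate top [0.4905 0.1426] 96.24 4.02 1.49
gate scene [0.4973 0.1508] 95.87 1.53 0.73
both [0.4932 0.1472] 96.18 5.42 1.26
b1 [ 0.6017 -0.3824] 92.53 [ 0.3  0.7  0.5 -1.  -0.3 -0.1 -0.6  0.3]
b2 [ 0.4765 -0.3807] 95.96 [ 0.2 -0.1  0.6 -0.1 -0.2 -0.2 -0.7  0.4]
tray [ 0.5244 -0.1661] 2.5 [ 0.3 -0.4 -0.2 -0.7 -0.3  0.4  0.2  0.7]
```

```bash
cat > fit2.py <<'E'
from fit import *
# drop shadow-confused board corners; refine lateral with strip ridges
def ridge(cam,im,p):
    """centroids of bright strips near the predicted centre lines -> world points at z=30mm"""
    g=cv2.imread(im)[:,:,1].astype(float);out=[]
    c,s=np.cos(p[2]),np.sin(p[2])
    for yy in(-33,33):
        pts=[]
        for xx in list(range(-150,-45,7))+list(range(45,175,7)):
            q=np.array([p[0]+c*xx/1e3-s*yy/1e3,p[1]+s*xx/1e3+c*yy/1e3,.030]);u,v=proj(cam,q)[0]
            rows=np.arange(int(round(v))-5,int(round(v))+6);col=g[rows,int(round(u))]
            w=np.clip(col-np.median(col)-15,0,None)
            if w.sum()>30: pts.append(back(cam,[round(u),(w*rows).sum()/w.sum()],.030)[0])
        pts=np.array(pts);vx,vy,x0,y0=cv2.fitLine(pts[:,:2].astype(np.float32),cv2.DIST_HUBER,0,.001,.001).ravel()
        if vy<0:vx,vy=-vx,-vy
        out.append((x0+vx/vy*(p[1]-y0),np.degrees(np.arctan2(vy,vx))));print(cam,yy,"x at y=%.4f: %.4f ang %.2f n %d"%(p[1],*out[-1],len(pts)))
    return out
if __name__=="__main__":
    g=[("top",brd[:2],T([[28,110],[42,224]])),gt[1]]
    for n,s in(("top",g),("scene",sc[1:]),("both",g+sc[1:])):
        p,r=fit(s,[.55,.1,1.6]);print(n,np.round(p[:2],4),np.degrees(p[2]).round(2),np.abs(r).max().round(2))
    ridge("top","pics/top0.png",p);ridge("scene","pics/scene0.png",p)
    im=cv2.imread("pics/top0.png")[170:250,180:320];im=cv2.resize(im,None,fx=5,fy=5,interpolation=cv2.INTER_CUBIC)
    c,s=np.cos(p[2]),np.sin(p[2])
    def L(a,b,col):
        q=[proj("top",[p[0]+(c*m[0]-s*m[1])/1e3,p[1]+(s*m[0]+c*m[1])/1e3,m[2]/1e3])[0] for m in(a,b)]
        q=[tuple(int(v) for v in ((k-[180,170]+.5)*5)) for k in q];cv2.line(im,*q,col,1)
    for yy in(-40,-26,26,40):L((-170,yy,30),(190,yy,30),(0,255,0))
    for i in range(4):L(brd[i],brd[i-1],(255,255,0))
    for xx in(-10,10):L((xx,-65,70),(xx,65,70),(0,0,255))
    cv2.imwrite("pics/ov.png",im)
E
python3 fit2.py | tail -8
```

```text
tray [ 0.5244 -0.1661] 2.5 [ 0.3 -0.4 -0.2 -0.7 -0.3  0.4  0.2  0.7]
top [0.4904 0.1438] 96.27 1.01
scene [0.4968 0.1513] 96.06 1.67
both [0.4923 0.1464] 96.3 2.25
top -33 x at y=0.1464: 0.5255 ang 96.57 n 34
top 33 x at y=0.1464: 0.4591 ang 96.59 n 34
scene -33 x at y=0.1464: 0.5249 ang 96.70 n 34
scene 33 x at y=0.1464: 0.4574 ang 96.50 n 33
```

View pics/ov.png

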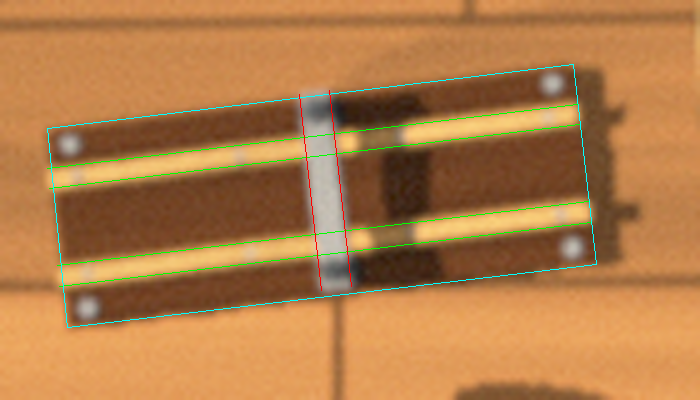

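The overlay matches the board, strips and bar to within about 1 px. Gate origin is about (0.492, 0.146), yaw 96.5°. Starting to move.

{"api": "jog_arm", "payload": {"plan": [{"x": -0.84,"y": -0.22,"wz": 0.346},{"x": -0.84,"y": -0.22,"wz": 0.346},{"x": -0.84,"y": -0.22,"wz": 0.346},{"x": -0.84,"y": -0.22,"wz": 0.346},{"x": -0.84,"y": -0.22,"wz": 0.346},{"x": -0.84,"y": -0.22,"wz": 0.346},{"x": -0.84,"y": -0.22,"wz": 0.346},{"x": -0.84,"y": -0.22,"wz": 0.346},{"x": -0.84,"y": -0.22,"wz": 0.346},{"x": -0.84,"y": -0.22,"wz": 0.346}], "hand": 1, "grip_force": 40}}

```text
invalid input at $.plan[0]: expected keys x, y, z, wx, wy, wz
```

{"api": "jog_arm", "payload": {"plan": [{"x": -0.84,"y": -0.22,"z": 0,"wx": 0,"wy": 0,"wz": 0.346},{"x": -0.84,"y": -0.22,"z": 0,"wx": 0,"wy": 0,"wz": 0.346},{"x": -0.84,"y": -0.22,"z": 0,"wx": 0,"wy": 0,"wz": 0.346},{"x": -0.84,"y": -0.22,"z": 0,"wx": 0,"wy": 0,"wz": 0.346},{"x": -0.84,"y": -0.22,"z": 0,"wx": 0,"wy": 0,"wz": 0.346},{"x": -0.84,"y": -0.22,"z": 0,"wx": 0,"wy": 0,"wz": 0.346},{"x": -0.84,"y": -0.22,"z": 0,"wx": 0,"wy": 0,"wz": 0.346},{"x": -0.84,"y": -0.22,"z": 0,"wx": 0,"wy": 0,"wz": 0.346},{"x": -0.84,"y": -0.22,"z": 0,"wx": 0,"wy": 0,"wz": 0.346},{"x": -0.84,"y": -0.22,"z": 0,"wx": 0,"wy": 0,"wz": 0.346}], "hand": 1, "grip_force": 40}}

```text
t: 1.33
eef_pos: [0.42, 0.5, 0.2313]
tool_rot: [0.0, 0.692, 0.722, -0.0]
contact_force: [0.2, 0.5, -0.4]
gripper_width: 0.996
```

{"api": "jog_arm", "payload": {"plan": [{"x": -1,"y": 0.2,"z": 0,"wx": 0,"wy": 0,"wz": 0},{"x": -1,"y": 0.2,"z": 0,"wx": 0,"wy": 0,"wz": 0},{"x": -1,"y": 0.2,"z": 0,"wx": 0,"wy": 0,"wz": 0},{"x": -1,"y": 0.2,"z": 0,"wx": 0,"wy": 0,"wz": 0},{"x": -1,"y": 0.2,"z": 0,"wx": 0,"wy": 0,"wz": 0}]}}

```text
t: 1.75
eef_pos: [0.4688, 0.2991, 0.2315]
tool_rot: [0.0, 0.691, 0.723, 0.0]
contact_force: [0.5, -0.7, 0.3]
gripper_width: 1.001
```

{"api": "jog_arm", "payload": {"plan": [{"x": -1,"y": 0.2,"z": 0,"wx": 0,"wy": 0,"wz": 0},{"x": -1,"y": 0.2,"z": 0,"wx": 0,"wy": 0,"wz": 0},{"x": -1,"y": 0.2,"z": 0,"wx": 0,"wy": 0,"wz": 0},{"x": -1,"y": 0.2,"z": 0,"wx": 0,"wy": 0,"wz": 0},{"x": -1,"y": 0.2,"z": 0,"wx": 0,"wy": 0,"wz": 0}]}}

```text
t: 2.17
eef_pos: [0.518, 0.0988, 0.232]
tool_rot: [0.0, 0.69, 0.724, 0.001]
contact_force: [0.3, 0.5, -1.0]
gripper_width: 1.0
```

{"api": "jog_arm", "payload": {"plan": [{"x": -1,"y": 0.2,"z": 0,"wx": 0,"wy": 0,"wz": 0},{"x": -1,"y": 0.2,"z": 0,"wx": 0,"wy": 0,"wz": 0},{"x": -1,"y": 0.2,"z": 0,"wx": 0,"wy": 0,"wz": 0},{"x": -1,"y": 0.2,"z": 0,"wx": 0,"wy": 0,"wz": 0},{"x": -1,"y": 0.2,"z": 0,"wx": 0,"wy": 0,"wz": 0}]}}

```text
t: 2.58
eef_pos: [0.5677, -0.1014, 0.2325]
tool_rot: [0.001, 0.689, 0.725, 0.001]
contact_force: [0.1, -0.7, 0.1]
gripper_width: 0.999
```

{"api": "jog_arm", "payload": {"plan": [{"x": -1,"y": 0.15,"z": 0.2,"wx": 0,"wy": 0,"wz": 0},{"x": -1,"y": 0.15,"z": 0.2,"wx": 0,"wy": 0,"wz": 0},{"x": -1,"y": 0.15,"z": 0.2,"wx": 0,"wy": 0,"wz": 0},{"x": -1,"y": 0.15,"z": 0.2,"wx": 0,"wy": 0,"wz": 0},{"x": -1,"y": 0.15,"z": 0.2,"wx": 0,"wy": 0,"wz": 0}]}}

```text
t: 3.0
eef_pos: [0.6082, -0.3013, 0.1921]
tool_rot: [0.001, 0.687, 0.726, 0.001]
contact_force: [0.4, -0.1, 1.6]
gripper_width: 1.0
```

```bash
python3 -c "
from h import *
go([.6017,-.3824,.08],2.5)"
```

```text
t 3.0 at [ 0.6082 -0.3013  0.1921] shift 138.0 mm {'x': -0.4032, 'y': -0.0559, 'z': 0.5602, 'wx': 0.0008, 'wy': -0.0001, 'wz': 0.0035}
```

{"api": "jog_arm", "payload": {"plan": [{"x": -0.403,"y": -0.056,"z": 0.3,"wx": 0,"wy": 0,"wz": 0.0035},{"x": -0.403,"y": -0.056,"z": 0.45,"wx": 0,"wy": 0,"wz": 0.0035},{"x": -0.403,"y": -0.056,"z": 0.6,"wx": 0,"wy": 0,"wz": 0.0035},{"x": -0.403,"y": -0.056,"z": 0.75,"wx": 0,"wy": 0,"wz": 0.0035},{"x": -0.403,"y": -0.056,"z": 0.83,"wx": 0,"wy": 0,"wz": 0.0035},{"x": -0.403,"y": -0.056,"z": 0.885,"wx": 0,"wy": 0,"wz": 0.0035},{"x": -0.403,"y": -0.056,"z": 0.885,"wx": 0,"wy": 0,"wz": 0.0035}]}}

```text
t: 3.58
eef_pos: [0.6001, -0.3808, 0.0117]
tool_rot: [-0.002, 0.691, 0.723, 0.001]
contact_force: [-0.2, 1.0, 1.0]
gripper_width: 0.997
```

{"api": "jog_arm", "payload": {"plan": [{"x": 0,"y": 0,"z": 0,"wx": 0,"wy": 0,"wz": 0},{"x": 0,"y": 0,"z": 0,"wx": 0,"wy": 0,"wz": 0},{"x": 0,"y": 0,"z": 0,"wx": 0,"wy": 0,"wz": 0},{"x": 0,"y": 0,"z": 0,"wx": 0,"wy": 0,"wz": 0},{"x": 0,"y": 0,"z": 0,"wx": 0,"wy": 0,"wz": 0},{"x": 0,"y": 0,"z": 0,"wx": 0,"wy": 0,"wz": 0},{"x": 0,"y": 0,"z": 0,"wx": 0,"wy": 0,"wz": 0}], "hand": -1, "grip_force": 40}}

```text
t: 4.17
eef_pos: [0.6018, -0.3813, 0.0143]
tool_rot: [-0.0, 0.69, 0.723, 0.001]
contact_force: [-0.3, 0.6, 6.0]
gripper_width: 0.533
```

```bash
python3 -c "
from h import *
im=cams.read_camera('top');a=cv2.resize(im[140:240,340:460,::-1],None,fx=3,fy=3)
im=cams.read_camera('scene');b=cv2.resize(im[140:240,140:260,::-1],None,fx=3,fy=3)
cv2.imwrite('pics/g1.png',np.hstack([a,b]));print(monitor.get_obs()['gripper_width'],monitor.get_obs()['eef_pos'])"
```

```text
0.5291136475671409 [ 0.60179113 -0.38127735  0.01428169]
```

View pics/g1.png

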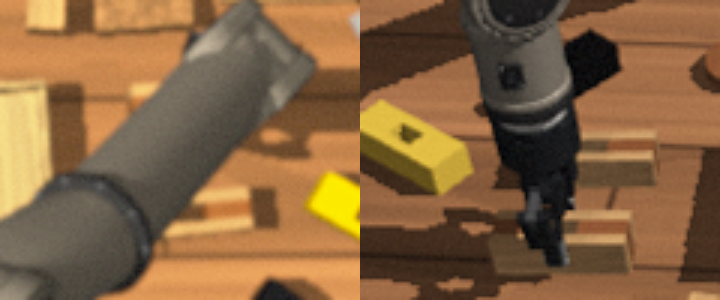

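The scene crop shows the fingers around the middle of the rear (+x) blank, at a width of about 45 mm. Lifting and carrying it to the entry side of the lane.

{"api": "jog_arm", "payload": {"plan": [{"x": 0,"y": 0,"z": -0.2,"wx": 0,"wy": 0,"wz": 0},{"x": 0,"y": 0,"z": -0.4,"wx": 0,"wy": 0,"wz": 0},{"x": 0.1,"y": 0,"z": -0.55,"wx": 0,"wy": 0,"wz": 0},{"x": 0.3,"y": -0.05,"z": -0.55,"wx": 0,"wy": 0,"wz": 0},{"x": 0.5,"y": -0.1,"z": -0.55,"wx": 0,"wy": 0,"wz": 0},{"x": 0.7,"y": -0.15,"z": -0.55,"wx": 0,"wy": 0,"wz": 0},{"x": 0.9,"y": -0.2,"z": -0.55,"wx": 0,"wy": 0,"wz": 0},{"x": 1,"y": -0.22,"z": -0.55,"wx": 0,"wy": 0,"wz": 0}]}}

```text
t: 4.93
eef_pos: [0.5469, -0.178, 0.1249]
tool_rot: [-0.002, 0.689, 0.725, 0.002]
contact_force: [0.5, 0.4, -1.7]
gripper_width: 0.529
```

{"api": "jog_arm", "payload": {"plan": [{"x": 0.2,"y": -0.05,"z": 0,"wx": 0,"wy": 0,"wz": 0},{"x": 0.4,"y": -0.1,"z": 0,"wx": 0,"wy": 0,"wz": 0},{"x": 0.6,"y": -0.15,"z": 0,"wx": 0,"wy": 0,"wz": 0},{"x": 0.8,"y": -0.18,"z": 0,"wx": 0,"wy": 0,"wz": 0},{"x": 1,"y": -0.2,"z": 0,"wx": 0,"wy": 0,"wz": -0.01},{"x": 1,"y": -0.2,"z": 0,"wx": 0,"wy": 0,"wz": -0.02}]}}

```text
t: 5.43
eef_pos: [0.4954, 0.0292, 0.1263]
tool_rot: [-0.004, 0.661, 0.751, 0.004]
contact_force: [0.2, -0.1, -0.7]
gripper_width: 0.533
```

```bash
python3 -c "
from h import *
go([.5022,.0570,.034],6.5);print(obs()[0]['gripper_width'],obs()[0]['contact_force'])"
```

```text
t 5.43 at [0.4954 0.0292 0.1263] shift 97.0 mm {'x': 0.1288, 'y': 0.0513, 'z': 0.4632, 'wx': 0.0002, 'wy': -0.0034, 'wz': 0.0044}
0.5331521591889496 [ 0.16766826 -0.06775264 -0.72549965]
```

{"api": "jog_arm", "payload": {"plan": [{"x": 0.129,"y": 0.051,"z": 0.1,"wx": 0,"wy": -0.0034,"wz": 0.0044},{"x": 0.129,"y": 0.051,"z": 0.2,"wx": 0,"wy": -0.0034,"wz": 0.0044},{"x": 0.129,"y": 0.051,"z": 0.3,"wx": 0,"wy": -0.0034,"wz": 0.0044},{"x": 0.129,"y": 0.051,"z": 0.33,"wx": 0,"wy": -0.0034,"wz": 0.0044},{"x": 0.129,"y": 0.051,"z": 0.33,"wx": 0,"wy": -0.0034,"wz": 0.0044},{"x": 0.129,"y": 0.051,"z": 0.33,"wx": 0,"wy": -0.0034,"wz": 0.0044}]}}

```text
t: 5.93
eef_pos: [0.5025, 0.056, 0.0613]
tool_rot: [0.0, 0.666, 0.746, 0.0]
contact_force: [0.6, -0.1, -1.5]
gripper_width: 0.531
```

```bash
python3 -c "
from h import *
go([.5022,.0570,.034],6.5)
a=cams.read_camera('top')[150:250,210:330,::-1];b=cams.read_camera('scene')[140:240,310:430,::-1]
cv2.imwrite('pics/l1.png',cv2.resize(np.hstack([a,b]),None,fx=3.3,fy=3.3))"
```

```text
t 5.93 at [0.5025 0.056  0.0613] shift 27.0 mm {'x': 0.0049, 'y': -0.0012, 'z': 0.1366, 'wx': 0.0003, 'wy': 0.0, 'wz': -0.0003}
```

View pics/l1.png

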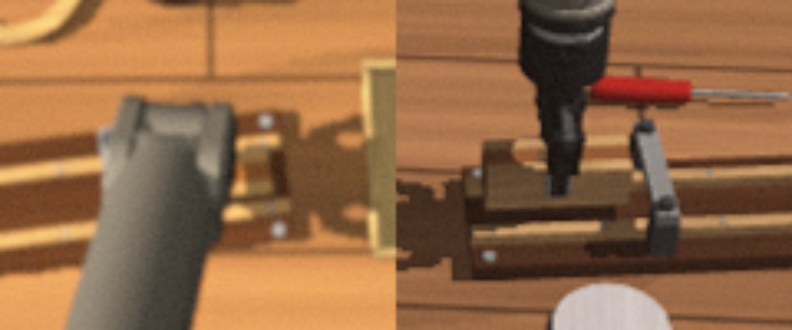

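The blank hovers over the entry half of the lane, parallel to it. Lowering it gently.

{"api": "jog_arm", "payload": {"plan": [{"x": 0.005,"y": -0.001,"z": 0.03,"wx": 0,"wy": 0,"wz": 0},{"x": 0.005,"y": -0.001,"z": 0.06,"wx": 0,"wy": 0,"wz": 0},{"x": 0.005,"y": -0.001,"z": 0.08,"wx": 0,"wy": 0,"wz": 0},{"x": 0.005,"y": -0.001,"z": 0.1,"wx": 0,"wy": 0,"wz": 0},{"x": 0.005,"y": -0.001,"z": 0.115,"wx": 0,"wy": 0,"wz": 0},{"x": 0.005,"y": -0.001,"z": 0.127,"wx": 0,"wy": 0,"wz": 0},{"x": 0.005,"y": -0.001,"z": 0.127,"wx": 0,"wy": 0,"wz": 0}]}}

```text
t: 6.62
eef_pos: [0.5025, 0.0571, 0.0359]
tool_rot: [0.0, 0.666, 0.746, 0.001]
contact_force: [0.8, 0.1, -2.5]
gripper_width: 0.53
```

{"api": "jog_arm", "payload": {"plan": [{"x": 0,"y": 0,"z": 0.007,"wx": 0,"wy": 0,"wz": 0},{"x": 0,"y": 0,"z": 0.013,"wx": 0,"wy": 0,"wz": 0},{"x": 0,"y": 0,"z": 0.018,"wx": 0,"wy": 0,"wz": 0},{"x": 0,"y": 0,"z": 0.018,"wx": 0,"wy": 0,"wz": 0}]}}

```text
t: 6.95
eef_pos: [0.5026, 0.0571, 0.0323]
tool_rot: [0.0, 0.666, 0.746, 0.001]
contact_force: [-0.3, -0.3, -0.9]
gripper_width: 0.531
```

{"api": "jog_arm", "payload": {"plan": [{"x": 0,"y": 0,"z": 0,"wx": 0,"wy": 0,"wz": 0},{"x": 0,"y": 0,"z": 0,"wx": 0,"wy": 0,"wz": 0},{"x": 0,"y": 0,"z": 0,"wx": 0,"wy": 0,"wz": 0},{"x": -0.08,"y": 0,"z": 0,"wx": 0,"wy": 0,"wz": 0},{"x": -0.16,"y": 0,"z": 0,"wx": 0,"wy": 0,"wz": 0},{"x": -0.225,"y": 0,"z": 0,"wx": 0,"wy": 0,"wz": 0},{"x": -0.225,"y": 0,"z": 0,"wx": 0,"wy": 0,"wz": 0}], "hand": 0.4}}

```text
t: 7.53
eef_pos: [0.508, 0.0094, 0.0326]
tool_rot: [0.001, 0.668, 0.744, 0.0]
contact_force: [0.0, -0.1, -0.4]
gripper_width: 0.698
```

{"api": "jog_arm", "payload": {"plan": [{"x": 0,"y": 0,"z": 0,"wx": 0,"wy": 0,"wz": 0},{"x": 0,"y": 0,"z": 0,"wx": 0,"wy": 0,"wz": 0},{"x": 0,"y": 0,"z": 0,"wx": 0,"wy": 0,"wz": 0},{"x": 0,"y": 0,"z": 0,"wx": 0,"wy": 0,"wz": 0},{"x": 0,"y": 0,"z": 0,"wx": 0,"wy": 0,"wz": 0}], "hand": -1, "grip_force": 20}}

```text
t: 7.95
eef_pos: [0.5082, 0.0095, 0.0328]
tool_rot: [0.002, 0.668, 0.745, 0.001]
contact_force: [0.0, -2.2, 5.2]
gripper_width: 0.535
```

{"api": "jog_arm", "payload": {"plan": [{"x": 0.015,"y": 0,"z": 0,"wx": 0,"wy": 0,"wz": 0},{"x": 0.03,"y": 0,"z": 0,"wx": 0,"wy": 0,"wz": 0},{"x": 0.045,"y": 0,"z": 0,"wx": 0,"wy": 0,"wz": 0},{"x": 0.055,"y": 0,"z": 0,"wx": 0,"wy": 0,"wz": 0},{"x": 0.055,"y": 0,"z": 0,"wx": 0,"wy": 0,"wz": 0}]}}

```text
t: 8.37
eef_pos: [0.507, 0.0214, 0.0329]
tool_rot: [0.001, 0.667, 0.745, 0.001]
contact_force: [0.0, -1.4, 2.9]
gripper_width: 0.537
```

{"api": "jog_arm", "payload": {"plan": [{"x": 0.004,"y": 0,"z": 0,"wx": 0,"wy": 0,"wz": 0},{"x": 0.008,"y": 0,"z": 0,"wx": 0,"wy": 0,"wz": 0},{"x": 0.012,"y": 0,"z": 0,"wx": 0,"wy": 0,"wz": 0},{"x": 0.016,"y": 0,"z": 0,"wx": 0,"wy": 0,"wz": 0}]}}

```text
t: 8.7
eef_pos: [0.5067, 0.0243, 0.0328]
tool_rot: [0.002, 0.667, 0.745, 0.001]
contact_force: [1.4, -5.9, 3.3]
gripper_width: 0.538
```

{"api": "jog_arm", "payload": {"plan": [{"x": 0.004,"y": 0,"z": 0,"wx": 0,"wy": 0,"wz": 0},{"x": 0.008,"y": 0,"z": 0,"wx": 0,"wy": 0,"wz": 0},{"x": 0.01,"y": 0,"z": 0,"wx": 0,"wy": 0,"wz": 0}]}}

```text
t: 8.95
eef_pos: [0.5066, 0.0243, 0.0328]
tool_rot: [0.002, 0.668, 0.744, 0.0]
contact_force: [0.7, -8.7, 1.8]
gripper_width: 0.534
```

It stalls right at the bar with about 9 N. I'll back off, let it settle loose, and press lightly once more to rule out a tilt.

{"api": "jog_arm", "payload": {"plan": [{"x": -0.015,"y": 0,"z": 0,"wx": 0,"wy": 0,"wz": 0},{"x": -0.03,"y": 0,"z": 0,"wx": 0,"wy": 0,"wz": 0},{"x": -0.03,"y": 0,"z": 0,"wx": 0,"wy": 0,"wz": 0}]}}

```text
t: 9.2
eef_pos: [0.5072, 0.0188, 0.0329]
tool_rot: [0.002, 0.668, 0.744, 0.0]
contact_force: [0.1, 0.2, 3.1]
gripper_width: 0.534
```

{"api": "jog_arm", "payload": {"plan": [{"x": 0,"y": 0,"z": 0,"wx": 0,"wy": 0,"wz": 0},{"x": 0,"y": 0,"z": 0,"wx": 0,"wy": 0,"wz": 0},{"x": 0,"y": 0,"z": 0,"wx": 0,"wy": 0,"wz": 0}], "hand": 0.4}}

```text
t: 9.45
eef_pos: [0.5069, 0.0189, 0.0326]
tool_rot: [0.002, 0.668, 0.744, 0.0]
contact_force: [1.0, 0.1, -0.5]
gripper_width: 0.702
```

{"api": "jog_arm", "payload": {"plan": [{"x": 0,"y": 0,"z": -0.01,"wx": 0,"wy": 0,"wz": 0},{"x": 0,"y": 0,"z": -0.01,"wx": 0,"wy": 0,"wz": 0},{"x": 0,"y": 0,"z": -0.01,"wx": 0,"wy": 0,"wz": 0},{"x": 0,"y": 0,"z": -0.01,"wx": 0,"wy": 0,"wz": 0}], "hand": -1}}

```text
t: 9.78
eef_pos: [0.5068, 0.0189, 0.0348]
tool_rot: [0.002, 0.668, 0.744, 0.0]
contact_force: [-1.1, -0.1, 3.6]
gripper_width: 0.537
```

{"api": "jog_arm", "payload": {"plan": [{"x": 0.007,"y": 0,"z": 0,"wx": 0,"wy": 0,"wz": 0},{"x": 0.014,"y": 0,"z": 0,"wx": 0,"wy": 0,"wz": 0},{"x": 0.021,"y": 0,"z": 0,"wx": 0,"wy": 0,"wz": 0},{"x": 0.028,"y": 0,"z": 0,"wx": 0,"wy": 0,"wz": 0},{"x": 0.035,"y": 0,"z": 0,"wx": 0,"wy": 0,"wz": 0},{"x": 0.04,"y": 0,"z": 0,"wx": 0,"wy": 0,"wz": 0}]}}

```text
t: 10.28
eef_pos: [0.5063, 0.0243, 0.0348]
tool_rot: [0.003, 0.668, 0.744, -0.001]
contact_force: [1.5, -10.6, 1.0]
gripper_width: 0.534
```

Same stop at the same spot (10.6 N), so this is the thick blank. Backing off, regripping at its middle and taking it to the tray.

{"api": "jog_arm", "payload": {"plan": [{"x": -0.02,"y": 0,"z": 0,"wx": 0,"wy": 0,"wz": 0},{"x": -0.05,"y": 0,"z": 0,"wx": 0,"wy": 0,"wz": 0},{"x": -0.075,"y": 0,"z": 0,"wx": 0,"wy": 0,"wz": 0},{"x": -0.075,"y": 0,"z": 0,"wx": 0,"wy": 0,"wz": 0}]}}

```text
t: 10.62
eef_pos: [0.5079, 0.0083, 0.0349]
tool_rot: [0.003, 0.669, 0.744, -0.001]
contact_force: [0.2, -1.5, 0.6]
gripper_width: 0.535
```

{"api": "jog_arm", "payload": {"plan": [{"x": 0,"y": 0,"z": 0,"wx": 0,"wy": 0,"wz": 0},{"x": 0,"y": 0,"z": 0,"wx": 0,"wy": 0,"wz": 0},{"x": 0,"y": 0,"z": 0,"wx": 0,"wy": 0,"wz": 0},{"x": 0.1,"y": 0,"z": 0.01,"wx": 0,"wy": 0,"wz": 0},{"x": 0.2,"y": 0,"z": 0.01,"wx": 0,"wy": 0,"wz": 0},{"x": 0.235,"y": 0,"z": 0.01,"wx": 0,"wy": 0,"wz": 0},{"x": 0.235,"y": 0,"z": 0.01,"wx": 0,"wy": 0,"wz": 0}], "hand": 0.4}}

```text
t: 11.2
eef_pos: [0.5027, 0.0573, 0.0325]
tool_rot: [0.003, 0.667, 0.745, -0.001]
contact_force: [-0.7, 0.1, 0.7]
gripper_width: 0.698
```

{"api": "jog_arm", "payload": {"plan": [{"x": 0,"y": 0,"z": 0,"wx": 0,"wy": 0,"wz": 0},{"x": 0,"y": 0,"z": 0,"wx": 0,"wy": 0,"wz": 0},{"x": 0,"y": 0,"z": 0,"wx": 0,"wy": 0,"wz": 0},{"x": 0,"y": 0,"z": 0,"wx": 0,"wy": 0,"wz": 0},{"x": 0,"y": 0,"z": 0,"wx": 0,"wy": 0,"wz": 0},{"x": 0,"y": 0,"z": -0.1,"wx": 0,"wy": 0,"wz": 0},{"x": 0,"y": 0,"z": -0.25,"wx": 0,"wy": 0,"wz": 0},{"x": 0,"y": 0,"z": -0.4,"wx": 0,"wy": 0,"wz": 0},{"x": 0,"y": 0,"z": -0.5,"wx": 0,"wy": 0,"wz": 0}], "hand": -1, "grip_force": 40}}

```text
t: 11.95
eef_pos: [0.5029, 0.0568, 0.1343]
tool_rot: [0.004, 0.668, 0.744, -0.0]
contact_force: [1.4, -0.8, -2.0]
gripper_width: 0.529
```

```bash
python3 -c "
from h import *
go([.5244,-.1661,.13],92.5);print(obs()[0]['gripper_width'],obs()[0]['contact_force'],obs()[0]['q'])"
```

```text
t 11.95 at [0.5029 0.0568 0.1343] shift 224.0 mm {'x': -1.1196, 'y': -0.0137, 'z': 0.0276, 'wx': -0.0002, 'wy': 0.0025, 'wz': -0.4794}
0.5293661774804759 [ 1.4434386  -0.84318914 -2.02059827] [-0.66408654  0.35475271  0.51827962  2.0760278  -0.24259873  0.76502785
  0.1113804 ]
```

{"api": "jog_arm", "payload": {"plan": [{"x": -0.2,"y": 0,"z": 0,"wx": 0,"wy": 0.0025,"wz": -0.04},{"x": -0.4,"y": 0,"z": 0,"wx": 0,"wy": 0.0025,"wz": -0.08},{"x": -0.6,"y": 0,"z": 0,"wx": 0,"wy": 0.0025,"wz": -0.12},{"x": -0.8,"y": 0,"z": 0,"wx": 0,"wy": 0.0025,"wz": -0.16},{"x": -1,"y": 0,"z": 0,"wx": 0,"wy": 0.0025,"wz": -0.2},{"x": -1,"y": 0,"z": 0,"wx": 0,"wy": 0.0025,"wz": -0.24},{"x": -1,"y": 0,"z": 0,"wx": 0,"wy": 0.0025,"wz": -0.28},{"x": -1,"y": 0,"z": 0,"wx": 0,"wy": 0.0025,"wz": -0.32},{"x": -1,"y": 0,"z": 0,"wx": 0,"wy": 0.0025,"wz": -0.36},{"x": -1,"y": 0,"z": 0,"wx": 0,"wy": 0.0025,"wz": -0.4},{"x": -1,"y": 0,"z": 0,"wx": 0,"wy": 0.0025,"wz": -0.44},{"x": -1,"y": 0,"z": 0,"wx": 0,"wy": 0.0025,"wz": -0.479}]}}

```text
t: 12.95
eef_pos: [0.5238, -0.1428, 0.1349]
tool_rot: [-0.001, 0.001, 1.0, -0.0]
contact_force: [0.5, -1.1, -1.6]
gripper_width: 0.528
```

```bash
python3 -c "
from h import *
go([.5244,-.1661,.08],92.5);go([.5244,-.1661,.024],92.5)"
```

```text
t 12.95 at [ 0.5238 -0.1428  0.1349] shift 60.0 mm {'x': -0.0037, 'y': -0.1165, 'z': 0.2745, 'wx': -0.0002, 'wy': -0.0004, 'wz': -0.0147}
t 12.95 at [ 0.5238 -0.1428  0.1349] shift 113.0 mm {'x': -0.004, 'y': -0.1164, 'z': 0.5545, 'wx': -0.0002, 'wy': -0.0004, 'wz': -0.0147}
```

{"api": "jog_arm", "payload": {"plan": [{"x": -0.004,"y": -0.1165,"z": 0,"wx": 0,"wy": 0,"wz": -0.0147},{"x": -0.004,"y": -0.1165,"z": 0.1,"wx": 0,"wy": 0,"wz": -0.0147},{"x": -0.004,"y": -0.1165,"z": 0.2,"wx": 0,"wy": 0,"wz": -0.0147},{"x": -0.004,"y": -0.1165,"z": 0.3,"wx": 0,"wy": 0,"wz": -0.0147},{"x": -0.004,"y": -0.1165,"z": 0.4,"wx": 0,"wy": 0,"wz": -0.0147},{"x": -0.004,"y": -0.1165,"z": 0.48,"wx": 0,"wy": 0,"wz": -0.0147},{"x": -0.004,"y": -0.1165,"z": 0.53,"wx": 0,"wy": 0,"wz": -0.0147},{"x": -0.004,"y": -0.1165,"z": 0.557,"wx": 0,"wy": 0,"wz": -0.0147},{"x": -0.004,"y": -0.1165,"z": 0.557,"wx": 0,"wy": 0,"wz": -0.0147}]}}

```text
t: 13.7
eef_pos: [0.5237, -0.1666, 0.0233]
tool_rot: [-0.001, -0.021, 1.0, -0.0]
contact_force: [-0.1, -0.3, -1.6]
gripper_width: 0.533
```

{"api": "jog_arm", "payload": {"plan": [{"x": 0,"y": 0,"z": 0,"wx": 0,"wy": 0,"wz": 0},{"x": 0,"y": 0,"z": 0,"wx": 0,"wy": 0,"wz": 0},{"x": 0,"y": 0,"z": 0,"wx": 0,"wy": 0,"wz": 0},{"x": 0,"y": 0,"z": -0.1,"wx": 0,"wy": 0,"wz": 0},{"x": 0,"y": 0,"z": -0.25,"wx": 0,"wy": 0,"wz": 0},{"x": 0,"y": 0,"z": -0.42,"wx": 0,"wy": 0,"wz": 0}], "hand": 0.35}}

```text
t: 14.2
eef_pos: [0.5229, -0.1663, 0.1074]
tool_rot: [-0.003, -0.021, 1.0, 0.0]
contact_force: [0.5, 0.6, -0.3]
gripper_width: 0.672
```

```bash
python3 -c "
from h import *
go([.4765,-.3807,.12],5.96)
b=cams.read_camera('scene')[140:240,150:330,::-1]
a=cams.read_camera('top')[150:250,320:500,::-1]
cv2.imwrite('pics/t1.png',cv2.resize(np.hstack([a,b]),None,fx=2.2,fy=2.2))"
```

```text
t 14.2 at [ 0.5229 -0.1663  0.1074] shift 220.0 mm {'x': 0.2779, 'y': -1.0609, 'z': -0.0619, 'wx': -0.0013, 'wy': -0.0015, 'wz': 0.4805}
```

View pics/t1.png

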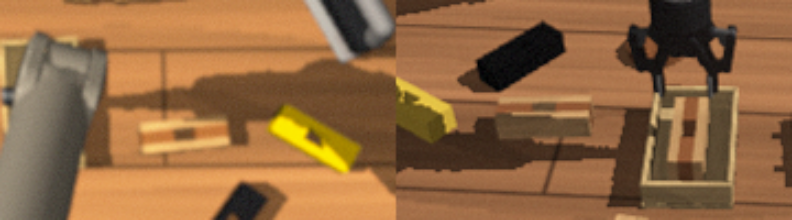

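The thick blank lies flat in the tray, clear of its walls; the second blank is untouched. Going for it now.

{"api": "jog_arm", "payload": {"plan": [{"x": 0.05,"y": -0.2,"z": -0.1,"wx": 0,"wy": 0,"wz": 0.04},{"x": 0.1,"y": -0.4,"z": -0.1,"wx": 0,"wy": 0,"wz": 0.08},{"x": 0.15,"y": -0.6,"z": -0.1,"wx": 0,"wy": 0,"wz": 0.12},{"x": 0.2,"y": -0.8,"z": -0.1,"wx": 0,"wy": 0,"wz": 0.16},{"x": 0.278,"y": -1,"z": -0.1,"wx": 0,"wy": 0,"wz": 0.2},{"x": 0.278,"y": -1,"z": -0.1,"wx": 0,"wy": 0,"wz": 0.24},{"x": 0.278,"y": -1,"z": -0.1,"wx": 0,"wy": 0,"wz": 0.28},{"x": 0.278,"y": -1,"z": -0.1,"wx": 0,"wy": 0,"wz": 0.32},{"x": 0.278,"y": -1,"z": -0.1,"wx": 0,"wy": 0,"wz": 0.36},{"x": 0.278,"y": -1,"z": -0.1,"wx": 0,"wy": 0,"wz": 0.4},{"x": 0.278,"y": -1,"z": -0.1,"wx": 0,"wy": 0,"wz": 0.44},{"x": 0.278,"y": -1,"z": -0.1,"wx": 0,"wy": 0,"wz": 0.4805}], "hand": 1}}

```text
t: 15.3
eef_pos: [0.4805, -0.3698, 0.1326]
tool_rot: [0.003, 0.668, 0.744, 0.001]
contact_force: [0.6, -0.6, -0.8]
gripper_width: 1.003
```

```bash
python3 -c "
from h import *
go([.4765,-.3807,.0145],5.96)"
```

```text
t 15.3 at [ 0.4805 -0.3698  0.1326] shift 119.0 mm {'x': -0.0501, 'y': -0.0298, 'z': 0.5903, 'wx': 0.0022, 'wy': 0.001, 'wz': 0.0013}
```

{"api": "jog_arm", "payload": {"plan": [{"x": -0.05,"y": -0.03,"z": 0.15,"wx": 0.002,"wy": 0.001,"wz": 0.0013},{"x": -0.05,"y": -0.03,"z": 0.3,"wx": 0.002,"wy": 0.001,"wz": 0.0013},{"x": -0.05,"y": -0.03,"z": 0.45,"wx": 0.002,"wy": 0.001,"wz": 0.0013},{"x": -0.05,"y": -0.03,"z": 0.53,"wx": 0.002,"wy": 0.001,"wz": 0.0013},{"x": -0.05,"y": -0.03,"z": 0.59,"wx": 0.002,"wy": 0.001,"wz": 0.0013},{"x": -0.05,"y": -0.03,"z": 0.59,"wx": 0.002,"wy": 0.001,"wz": 0.0013}]}}

```text
t: 15.8
eef_pos: [0.4752, -0.3796, 0.0121]
tool_rot: [-0.002, 0.669, 0.743, -0.0]
contact_force: [0.2, 0.6, 0.2]
gripper_width: 1.004
```

{"api": "jog_arm", "payload": {"plan": [{"x": 0,"y": 0,"z": 0,"wx": 0,"wy": 0,"wz": 0},{"x": 0,"y": 0,"z": 0,"wx": 0,"wy": 0,"wz": 0},{"x": 0,"y": 0,"z": 0,"wx": 0,"wy": 0,"wz": 0},{"x": 0,"y": 0,"z": 0,"wx": 0,"wy": 0,"wz": 0},{"x": 0,"y": 0,"z": 0,"wx": 0,"wy": 0,"wz": 0},{"x": 0,"y": 0,"z": 0,"wx": 0,"wy": 0,"wz": 0},{"x": 0,"y": 0,"z": 0,"wx": 0,"wy": 0,"wz": 0}], "hand": -1, "grip_force": 40}}

```text
t: 16.38
eef_pos: [0.4762, -0.3803, 0.0136]
tool_rot: [-0.0, 0.669, 0.743, 0.0]
contact_force: [-0.7, 0.8, 6.5]
gripper_width: 0.528
```

{"api": "jog_arm", "payload": {"plan": [{"x": 0,"y": 0,"z": -0.2,"wx": 0,"wy": 0,"wz": 0},{"x": 0,"y": 0,"z": -0.4,"wx": 0,"wy": 0,"wz": 0},{"x": 0.1,"y": 0.02,"z": -0.55,"wx": 0,"wy": 0,"wz": 0},{"x": 0.3,"y": 0.06,"z": -0.6,"wx": 0,"wy": 0,"wz": 0},{"x": 0.5,"y": 0.1,"z": -0.6,"wx": 0,"wy": 0,"wz": 0},{"x": 0.7,"y": 0.14,"z": -0.6,"wx": 0,"wy": 0,"wz": 0},{"x": 0.9,"y": 0.18,"z": -0.6,"wx": 0,"wy": 0,"wz": 0},{"x": 1,"y": 0.18,"z": -0.6,"wx": 0,"wy": 0,"wz": 0}]}}

```text
t: 17.05
eef_pos: [0.4923, -0.1718, 0.1337]
tool_rot: [-0.001, 0.667, 0.745, 0.001]
contact_force: [0.4, 0.1, -1.2]
gripper_width: 0.534
```

{"api": "jog_arm", "payload": {"plan": [{"x": 0.2,"y": 0.04,"z": 0,"wx": 0,"wy": 0,"wz": 0},{"x": 0.4,"y": 0.08,"z": 0,"wx": 0,"wy": 0,"wz": 0},{"x": 0.6,"y": 0.12,"z": 0,"wx": 0,"wy": 0,"wz": 0},{"x": 0.8,"y": 0.16,"z": 0,"wx": 0,"wy": 0,"wz": 0},{"x": 1,"y": 0.2,"z": 0,"wx": 0,"wy": 0,"wz": 0},{"x": 1,"y": 0.2,"z": 0,"wx": 0,"wy": 0,"wz": 0}]}}

```text
t: 17.55
eef_pos: [0.5106, 0.0413, 0.1344]
tool_rot: [-0.003, 0.663, 0.749, 0.003]
contact_force: [0.5, 1.3, -1.5]
gripper_width: 0.529
```

```bash
python3 -c "
from h import *
go([.5024,.0570,.060],6.5)"
```

```text
t 17.55 at [0.5106 0.0413 0.1344] shift 77.0 mm {'x': 0.0801, 'y': -0.0316, 'z': 0.3727, 'wx': 0.0003, 'wy': -0.0025, 'wz': 0.0027}
```

{"api": "jog_arm", "payload": {"plan": [{"x": 0.08,"y": -0.032,"z": 0.1,"wx": 0,"wy": -0.0025,"wz": 0.0027},{"x": 0.08,"y": -0.032,"z": 0.2,"wx": 0,"wy": -0.0025,"wz": 0.0027},{"x": 0.08,"y": -0.032,"z": 0.3,"wx": 0,"wy": -0.0025,"wz": 0.0027},{"x": 0.08,"y": -0.032,"z": 0.37,"wx": 0,"wy": -0.0025,"wz": 0.0027},{"x": 0.08,"y": -0.032,"z": 0.37,"wx": 0,"wy": -0.0025,"wz": 0.0027},{"x": 0.08,"y": -0.032,"z": 0.37,"wx": 0,"wy": -0.0025,"wz": 0.0027}]}}

```text
t: 18.05
eef_pos: [0.5019, 0.0565, 0.0605]
tool_rot: [0.0, 0.666, 0.746, -0.0]
contact_force: [0.4, 0.0, -1.1]
gripper_width: 0.534
```

```bash
python3 -c "
from h import *
go([.5026,.0571,.034],6.5)"
```

```text
t 18.05 at [0.5019 0.0565 0.0605] shift 26.0 mm {'x': 0.0025, 'y': 0.0039, 'z': 0.1323, 'wx': -0.0001, 'wy': 0.0001, 'wz': -0.0001}
```

{"api": "jog_arm", "payload": {"plan": [{"x": 0.0025,"y": 0.004,"z": 0.03,"wx": 0,"wy": 0,"wz": 0},{"x": 0.0025,"y": 0.004,"z": 0.06,"wx": 0,"wy": 0,"wz": 0},{"x": 0.0025,"y": 0.004,"z": 0.085,"wx": 0,"wy": 0,"wz": 0},{"x": 0.0025,"y": 0.004,"z": 0.105,"wx": 0,"wy": 0,"wz": 0},{"x": 0.0025,"y": 0.004,"z": 0.12,"wx": 0,"wy": 0,"wz": 0},{"x": 0.0025,"y": 0.004,"z": 0.132,"wx": 0,"wy": 0,"wz": 0},{"x": 0.0025,"y": 0.004,"z": 0.139,"wx": 0,"wy": 0,"wz": 0},{"x": 0.0025,"y": 0.004,"z": 0.139,"wx": 0,"wy": 0,"wz": 0}]}}

```text
t: 18.72
eef_pos: [0.5025, 0.057, 0.0324]
tool_rot: [-0.0, 0.666, 0.746, -0.0]
contact_force: [-0.1, 0.2, -0.5]
gripper_width: 0.528
```

{"api": "jog_arm", "payload": {"plan": [{"x": 0,"y": 0,"z": 0,"wx": 0,"wy": 0,"wz": 0},{"x": 0,"y": 0,"z": 0,"wx": 0,"wy": 0,"wz": 0},{"x": 0,"y": 0,"z": 0,"wx": 0,"wy": 0,"wz": 0},{"x": -0.08,"y": 0,"z": 0,"wx": 0,"wy": 0,"wz": 0},{"x": -0.16,"y": 0,"z": 0,"wx": 0,"wy": 0,"wz": 0},{"x": -0.225,"y": 0,"z": 0,"wx": 0,"wy": 0,"wz": 0},{"x": -0.225,"y": 0,"z": 0,"wx": 0,"wy": 0,"wz": 0}], "hand": 0.4}}

```text
t: 19.3
eef_pos: [0.508, 0.0093, 0.0329]
tool_rot: [0.001, 0.667, 0.745, -0.001]
contact_force: [-0.7, 0.0, 0.1]
gripper_width: 0.698
```

{"api": "jog_arm", "payload": {"plan": [{"x": 0,"y": 0,"z": 0,"wx": 0,"wy": 0,"wz": 0},{"x": 0,"y": 0,"z": 0,"wx": 0,"wy": 0,"wz": 0},{"x": 0,"y": 0,"z": 0,"wx": 0,"wy": 0,"wz": 0},{"x": 0,"y": 0,"z": 0,"wx": 0,"wy": 0,"wz": 0},{"x": 0,"y": 0,"z": 0,"wx": 0,"wy": 0,"wz": 0}], "hand": -1, "grip_force": 20}}

```text
t: 19.72
eef_pos: [0.5083, 0.0095, 0.0332]
tool_rot: [0.001, 0.667, 0.745, -0.0]
contact_force: [0.2, -2.2, 5.5]
gripper_width: 0.535
```

{"api": "jog_arm", "payload": {"plan": [{"x": 0.015,"y": 0,"z": 0,"wx": 0,"wy": 0,"wz": 0},{"x": 0.03,"y": 0,"z": 0,"wx": 0,"wy": 0,"wz": 0},{"x": 0.045,"y": 0,"z": 0,"wx": 0,"wy": 0,"wz": 0},{"x": 0.055,"y": 0,"z": 0,"wx": 0,"wy": 0,"wz": 0},{"x": 0.065,"y": 0,"z": 0,"wx": 0,"wy": 0,"wz": 0},{"x": 0.075,"y": 0,"z": 0,"wx": 0,"wy": 0,"wz": 0},{"x": 0.085,"y": 0,"z": 0,"wx": 0,"wy": 0,"wz": 0}]}}

```text
t: 20.3
eef_pos: [0.5065, 0.0264, 0.0332]
tool_rot: [0.001, 0.667, 0.745, -0.0]
contact_force: [0.1, -4.1, 4.0]
gripper_width: 0.533
```

{"api": "jog_arm", "payload": {"plan": [{"x": 0.01,"y": 0,"z": 0,"wx": 0,"wy": 0,"wz": 0},{"x": 0.02,"y": 0,"z": 0,"wx": 0,"wy": 0,"wz": 0},{"x": 0.03,"y": 0,"z": 0,"wx": 0,"wy": 0,"wz": 0},{"x": 0.04,"y": 0,"z": 0,"wx": 0,"wy": 0,"wz": 0}]}}

```text
t: 20.63
eef_pos: [0.5056, 0.0345, 0.0332]
tool_rot: [0.001, 0.667, 0.745, -0.0]
contact_force: [-0.1, -3.1, 3.9]
gripper_width: 0.532
```

The second blank slides past where the first caught, at only about 3 N. Continuing.

{"api": "jog_arm", "payload": {"plan": [{"x": 0.03,"y": 0,"z": 0,"wx": 0,"wy": 0,"wz": 0},{"x": 0.06,"y": 0,"z": 0,"wx": 0,"wy": 0,"wz": 0},{"x": 0.09,"y": 0,"z": 0,"wx": 0,"wy": 0,"wz": 0},{"x": 0.12,"y": 0,"z": 0,"wx": 0,"wy": 0,"wz": 0},{"x": 0.15,"y": 0,"z": 0,"wx": 0,"wy": 0,"wz": 0},{"x": 0.18,"y": 0,"z": 0,"wx": 0,"wy": 0,"wz": 0},{"x": 0.21,"y": 0,"z": 0,"wx": 0,"wy": 0,"wz": 0},{"x": 0.24,"y": 0,"z": 0,"wx": 0,"wy": 0,"wz": 0},{"x": 0.27,"y": 0,"z": 0,"wx": 0,"wy": 0,"wz": 0},{"x": 0.3,"y": 0,"z": 0,"wx": 0,"wy": 0,"wz": 0},{"x": 0.33,"y": 0,"z": 0,"wx": 0,"wy": 0,"wz": 0},{"x": 0.34,"y": 0,"z": 0,"wx": 0,"wy": 0,"wz": 0}]}}

```text
t: 21.63
eef_pos: [0.4982, 0.103, 0.0332]
tool_rot: [0.001, 0.667, 0.745, -0.0]
contact_force: [0.5, -4.5, 6.5]
gripper_width: 0.535
```

Half through. Releasing, going over the bar empty-handed, and pulling it on from the out side.

{"api": "jog_arm", "payload": {"plan": [{"x": 0,"y": 0,"z": 0,"wx": 0,"wy": 0,"wz": 0},{"x": 0,"y": 0,"z": 0,"wx": 0,"wy": 0,"wz": 0},{"x": 0,"y": 0,"z": 0,"wx": 0,"wy": 0,"wz": 0},{"x": 0,"y": 0,"z": -0.15,"wx": 0,"wy": 0,"wz": 0},{"x": 0,"y": 0,"z": -0.3,"wx": 0,"wy": 0,"wz": 0},{"x": 0,"y": 0,"z": -0.45,"wx": 0,"wy": 0,"wz": 0},{"x": 0.1,"y": 0,"z": -0.5,"wx": 0,"wy": 0,"wz": 0},{"x": 0.25,"y": 0,"z": -0.5,"wx": 0,"wy": 0,"wz": 0},{"x": 0.4,"y": 0,"z": -0.5,"wx": 0,"wy": 0,"wz": 0},{"x": 0.43,"y": 0,"z": -0.5,"wx": 0,"wy": 0,"wz": 0},{"x": 0.43,"y": 0,"z": -0.5,"wx": 0,"wy": 0,"wz": 0}], "hand": 0.4}}

```text
t: 22.55
eef_pos: [0.4876, 0.1919, 0.1326]
tool_rot: [0.001, 0.665, 0.747, -0.0]
contact_force: [0.6, -0.8, 0.4]
gripper_width: 0.698
```

```bash
python3 -c "
from h import *
go([.492-.1132*.042,.1464+.9936*.042,.034],6.5)
b=cams.read_camera('scene')[140:240,290:470,::-1]
a=cams.read_camera('top')[150:250,170:350,::-1]
cv2.imwrite('pics/p1.png',cv2.resize(np.hstack([a,b]),None,fx=2.2,fy=2.2))"
```

```text
t 22.55 at [0.4876 0.1919 0.1326] shift 99.0 mm {'x': -0.018, 'y': -0.0043, 'z': 0.493, 'wx': 0.0002, 'wy': 0.0005, 'wz': 0.0007}
```

View pics/p1.png

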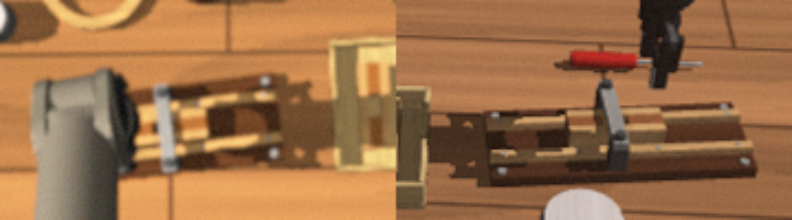

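The blank lies in the lane with its middle about under the bar. Lowering and regripping its front end.

{"api": "jog_arm", "payload": {"plan": [{"x": -0.018,"y": -0.004,"z": 0.15,"wx": 0,"wy": 0,"wz": 0},{"x": -0.018,"y": -0.004,"z": 0.3,"wx": 0,"wy": 0,"wz": 0},{"x": -0.018,"y": -0.004,"z": 0.4,"wx": 0,"wy": 0,"wz": 0},{"x": -0.018,"y": -0.004,"z": 0.46,"wx": 0,"wy": 0,"wz": 0},{"x": -0.018,"y": -0.004,"z": 0.493,"wx": 0,"wy": 0,"wz": 0},{"x": -0.018,"y": -0.004,"z": 0.493,"wx": 0,"wy": 0,"wz": 0}]}}

```text
t: 23.15
eef_pos: [0.4876, 0.1828, 0.0332]
tool_rot: [0.001, 0.668, 0.745, -0.002]
contact_force: [0.4, 0.5, -0.5]
gripper_width: 0.697
```

{"api": "jog_arm", "payload": {"plan": [{"x": 0,"y": 0,"z": 0,"wx": 0,"wy": 0,"wz": 0},{"x": 0,"y": 0,"z": 0,"wx": 0,"wy": 0,"wz": 0},{"x": 0,"y": 0,"z": 0,"wx": 0,"wy": 0,"wz": 0},{"x": 0,"y": 0,"z": 0,"wx": 0,"wy": 0,"wz": 0},{"x": 0,"y": 0,"z": 0,"wx": 0,"wy": 0,"wz": 0},{"x": 0.03,"y": 0,"z": 0,"wx": 0,"wy": 0,"wz": 0},{"x": 0.06,"y": 0,"z": 0,"wx": 0,"wy": 0,"wz": 0},{"x": 0.09,"y": 0,"z": 0,"wx": 0,"wy": 0,"wz": 0},{"x": 0.12,"y": 0,"z": 0,"wx": 0,"wy": 0,"wz": 0}], "hand": -1, "grip_force": 20}}

```text
t: 23.9
eef_pos: [0.4861, 0.2054, 0.034]
tool_rot: [0.002, 0.668, 0.744, -0.002]
contact_force: [1.1, -6.4, 7.8]
gripper_width: 0.534
```

{"api": "jog_arm", "payload": {"plan": [{"x": 0.03,"y": 0,"z": 0,"wx": 0,"wy": 0,"wz": 0},{"x": 0.06,"y": 0,"z": 0,"wx": 0,"wy": 0,"wz": 0},{"x": 0.09,"y": 0,"z": 0,"wx": 0,"wy": 0,"wz": 0},{"x": 0.12,"y": 0,"z": 0,"wx": 0,"wy": 0,"wz": 0},{"x": 0.15,"y": 0,"z": 0,"wx": 0,"wy": 0,"wz": 0},{"x": 0.18,"y": 0,"z": 0,"wx": 0,"wy": 0,"wz": 0},{"x": 0.21,"y": 0,"z": 0,"wx": 0,"wy": 0,"wz": 0},{"x": 0.24,"y": 0,"z": 0,"wx": 0,"wy": 0,"wz": 0},{"x": 0.27,"y": 0,"z": 0,"wx": 0,"wy": 0,"wz": 0},{"x": 0.3,"y": 0,"z": 0,"wx": 0,"wy": 0,"wz": 0},{"x": 0.33,"y": 0,"z": 0,"wx": 0,"wy": 0,"wz": 0},{"x": 0.36,"y": 0,"z": 0,"wx": 0,"wy": 0,"wz": 0}]}}

```text
t: 24.9
eef_pos: [0.4789, 0.276, 0.0341]
tool_rot: [0.003, 0.669, 0.744, -0.002]
contact_force: [0.3, -7.8, 9.6]
gripper_width: 0.533
```

{"api": "jog_arm", "payload": {"plan": [{"x": 0,"y": 0,"z": 0,"wx": 0,"wy": 0,"wz": 0},{"x": 0,"y": 0,"z": 0,"wx": 0,"wy": 0,"wz": 0},{"x": 0,"y": 0,"z": 0,"wx": 0,"wy": 0,"wz": 0},{"x": 0,"y": 0,"z": -0.15,"wx": 0,"wy": 0,"wz": 0},{"x": 0,"y": 0,"z": -0.3,"wx": 0,"wy": 0,"wz": 0},{"x": 0,"y": 0,"z": -0.5,"wx": 0,"wy": 0,"wz": 0},{"x": 0.2,"y": 0,"z": -0.6,"wx": 0,"wy": 0,"wz": 0},{"x": 0.4,"y": 0,"z": -0.7,"wx": 0,"wy": 0,"wz": 0},{"x": 0.6,"y": 0,"z": -0.8,"wx": 0,"wy": 0,"wz": 0},{"x": 0.8,"y": 0,"z": -0.9,"wx": 0,"wy": 0,"wz": 0},{"x": 0.8,"y": 0,"z": -0.9,"wx": 0,"wy": 0,"wz": 0}], "hand": 0.4}}

```text
t: 25.82
eef_pos: [0.4596, 0.4446, 0.2154]
tool_rot: [0.001, 0.666, 0.746, 0.001]
contact_force: [-0.6, 1.2, 0.6]
gripper_width: 0.702
```

```bash
python3 -c "
from h import *
b=cams.read_camera('scene')[140:290,180:500,::-1]
a=cams.read_camera('top')[100:250,170:490,::-1]
cv2.imwrite('pics/f1.png',cv2.resize(np.vstack([a,b]),None,fx=2,fy=2))"
```

```text
(no output)
```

View pics/f1.png

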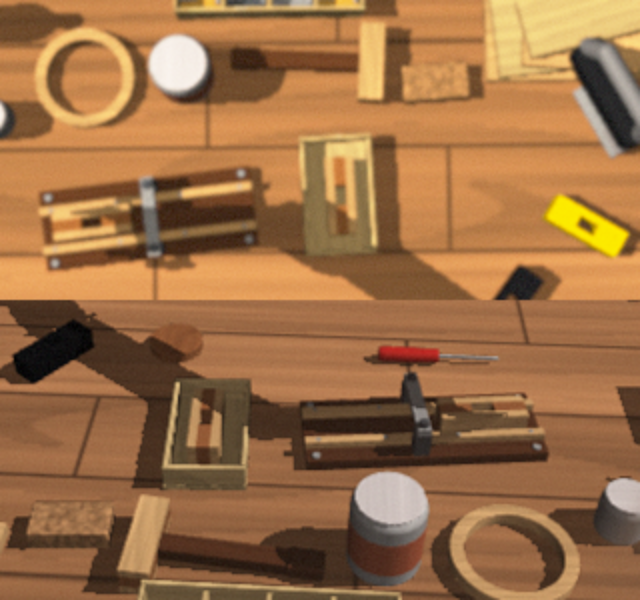

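The second blank lies flat in the lane (top crop about 48 to 128 px), clear of the bar (about 140 px). The thick one is in the tray and nothing else has moved.

```bash
python3 -c "
from h import *
print(proj('top',[.492-.1132*.098,.1464+.9936*.098,.056]),'seen ~',[170+92/2,100+222/2]);bot.hand_in()"
```

```text
[[215.78558658 211.46744058]] seen ~ [216.0, 211.0]
the job is handed in; nothing more can be done
```

I checked both blanks in the height gate and handed the job in with the robot clear of everything. It took about 26 s of the 72 s allowed.

- **Thick blank:** The blank farther from the robot caught at the bar. I laid it in the lane and pushed it lightly. It stopped at the bar with about 9 N. I backed it off, let it settle loose and pressed once more, and it stopped at the same spot with about 11 N. I took it out on the entry side and put it flat in the plywood tray.
- **Blank that clears:** The blank nearer the robot slid under the bar at about 3–8 N. I pushed it halfway, released it, moved the empty gripper over the bar, and pulled it on through from the out side. It lies wholly past the bar.

**Last checks:**
- In the final pictures the mortise of the cleared blank is within about 1 px of where it should be, 98 mm past the bar. That leaves its rear end about 20 mm beyond the bar.
- The tray blank is clear of the walls.
- The things to be left alone that show in those pictures look undisturbed.
- No check failed or disagreed. The first gate corner readings were off because of a shadow, and I corrected them before any move.

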